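Load a cutting die in the honing fixture and lock its cam latch

ROBOT

A 6-joint arm with a two-finger parallel gripper is mounted at the origin on a cart in front of the work surface, level with it; the furniture and walls round the work are solid. World frame = base frame: x ahead of the robot, y to its left, z up, the work surface at z = 0. Lengths are in m, angles in rad, forces in N, time in s.
With the tool pointing down it reaches from about 0.325 to 0.9 m from the base axis. Payload 6.1 kg.
Tool frame: the origin (TCP) lies at the centre of the arm's flange, where the gripper is bolted on; the fingertips stand 173 mm ahead of it and the grasp point (between the pads) lies 155 mm ahead of it; z points along the fingers, y is the line along which they close (so a half turn about z gives the same grasp; the last joint's range is limited). The gripper opens to 85 mm and grips with 20 to 120 N. Pads are 22 mm wide; open, the fingers measure 114 mm over their backs; the gripper's body (76 mm by 85 mm) begins 54 mm behind the grasp point. The pads swing forward as they close: fully open they stand 13 mm farther back than shut.
Start: joints at [1.133, 0.22, 1.526, -0, 1.395, -0.126], TCP at [0.192, 0.595, 0.405] pointing down, gripper open.
Joint ranges: [-2.98, 2.98], [-0.91, 2.08], [0.09, 2.57], [-1.24, 4.39], [0.2, 2.65], [-2.68, 2.68]. Speed limits (rad/s): [2.57, 2.57, 3.01, 3.14, 3.14, 3.14].

INTERFACE

Orientations are given as a unit quaternion [w, x, y, z].
In Python, from station import * gives the robot as it stands.
- The arm moves only by the shell command python3 -m crank 'ROWS' [FORCE]. ROWS is JSON, a list of rows, each an object of numbers: "claw": the opening, from 0 (shut) to 1 (fully open); "x", "y", "z": the shift along the tool's x, y, z in cm; "yaw": the turn about the tool's z in rad. In form: [{"claw": .., "x": .., "y": .., "z": .., "yaw": ..}, ...]. A call has 1 to 5 rows; each row shifts and turns the commanded pose from where the row before left it, along the tool's axes as they then stand; what a row does not reach is not made up. A row lasts 1/10 s, in which the tool goes at most 50 mm and 8.59 degrees, less where a joint would pass 70% of its speed; a pose out of reach is approached as far as the arm can. A call with a gripper value outside its range is refused whole. The fingers move at their own pace and stop on an object; FORCE is the grip in N (left out, the last holds). Time passes only in rows, so rows that do not move let the fingers close. It gives the time, the measured TCP pose, the force, the opening and the grip force at its end, in the units of the state.
- sense(): the state, without advancing time (a new reading comes with each control period).
- get_image(name): name is "scene" or "side" or "wrist"; returns (picture, depth): 420x560x3 uint8, red, green, blue; 420x560 float32, m along the optical axis (not along the pixel's ray), 0 where there is no reading.
- camera_info(name): a dict with "fovy" (degrees; the focal length in pixels is half the picture's height over the tangent of half this angle, whatever the lens; pixels are square), "cx", "cy" (the principal point, pixels), "origin" and "attitude" of the camera in the world. Camera axes: x right, y up, looking along -z (the intrinsics and any distortion apply to the point x, -y, -z); pixel columns grow to the right and rows downward; lengths in m; the calibration is good to about 2 mm. A picture is of the moment at which its call begins: read the wrist's pose just before it. camera_info takes no time and is no camera call; for the wrist camera it gives the pose at the moment of the call.
- hand_in(): hands the job in; it is judged then, once.
The state is a dict: "time_s": time; "qpos": joint angles; "qd": joint speeds; "joint_efforts": joint torques, N m; "ee_pos": TCP position; "orientation": TCP orientation; "wrist_force": force on the tool from outside, world axes, zero at the start; "wrist_torque": the same for the moment, N m; "grip_width": opening from 0.0 (shut) to 1.0 (fully open); "grasp_force": force on a finger pad.
Only numpy, scipy, OpenCV 4.12 (cv2) and the standard library are available. Lean on these libraries where they do the work, as an engineer would, in place of code of your own. Each camera call takes 0.05 s, during which the arm holds its last target. There are 200 camera calls.

TASK

Put the small oval steel cutting die down flat in the rectangular nest of the green honing fixture and let go of it. Then turn the latch handle clockwise (seen from above) by its black knob, letting the knob and your grip rise freely over its cam until it drops into its low notch, so that the keeper stands over the die; do not force the handle against its stop or hold it down on the cam, and leave the things round about where they are.

Things in the scene. Friction and masses are not known exactly. Their poses are not given: they have to be found in the camera images.
- fixture: green steel base plate 110 x 240 x 8 mm, bolted to the bench. Origin at the centre of its underside, z up, y along its length. The nest lies at y = -60 mm. The latch stands at y = +60 mm: an upright drum (86 mm across, top at z = 36 mm) with a hidden cam inside. Locked, the keeper stands about 1 mm over the die's top.
- nest (a point): centre of the nest's floor (top of the plate, 8 mm above its underside); axes as the fixture's. The nest is a low frame of aluminium bars, 34 mm (x) by 47 mm (y) inside, 44 x 57 mm outside, walls 8 mm high above the floor.
- die: small oval ring of bent strip steel, 28 mm (x) by 41 mm (y), 30 mm high, 0.07 to 0.14 kg, standing on its flat edge on the bench right of the fixture. Origin at the centre of its underside, z up. Grasp it across the 28 mm; keep the fingertips 10 mm or more above its underside, so that they clear the nest's walls. It stands in the nest with its y along the fixture's y, either way round.
- latch: turning handle on the drum: red cap 94 mm across, steel lever with black knob along its own -x, keeper with curved shoe 0.37 rad right of its +x (shoe +-0.38 rad wide, 94 to 118 mm out, 8 thick). Origin on the turning axis; z level with the fixture's underside at the start. Turns about z and rides up and down. Start: yaw = fixture's less 0 to 0.1 rad, lever towards the robot. Locks clockwise from above (yaw falls).
- drum_top (a point): centre of the drum's top, on the turning axis. Cam inside, unseen: as the latch turns it rides up a ramp by 5 mm, over a crest, then drops 11 mm into a notch 6 mm lower than at the start, with a hard stop right behind. The notch lies at a turn of 0.78 to 1.62 rad from the fixture's yaw, different each time; the crest is 0.2 rad before it. Let go short of the crest, it slides back.
- knob (a point): middle of the upright black knob, a round post 20 mm thick, 40 mm high, 85 mm from the turning axis; lever top 20 mm below. Height over the fixture's underside: about 73 mm at start, 78 on the crest, 67 in the notch. A spring (6 N or more) and 0.3 kg weight press it down. Turning takes 4 to 8 N if the fingers rise with it; friction of fingers kept level drags it down. 18 N against the stop, or clamping the knob so it cannot rise, overloads the cam (40 N).
- rivet_jar: clear jar with white lid, 64 mm across, 97 mm high; origin at the centre of its underside. Bystander.
- wax_block: pale wax block 34 x 62 x 24 mm; origin at the centre of its underside. Bystander.
- drive_punch: dark steel punch 13 mm thick, 104 mm long (y), lying; origin at the centre of its underside. Bystander.
Things that resemble listed ones, but are neither listed nor needed, are in the scene too. Of the things shaped like the die, the steel one is meant.

How it is judged:
By the outcome, as a careful person would: the job done as asked, in the order asked, and still so for the second after the job is handed in, with the robot touching nothing.
It also fails if it takes over 72 s, if anything falls off the work surface, if the arm or the gripper's body presses on something with over 40 N, if the wrist force passes 120 N, or if a joint passes its speed limit or range.

## Working session

There is one attempt and no reset: what is moved stays moved. The work goes in short steps, Python scripts to look and compute and a shell command to move; the robot and the scene stay as the last step left them, time stands still between calls to the robot, and variables do not carry over. Pictures are saved under pics/ and viewed, at most 10 in all, crops included, and the job is handed in when it is done.

```bash
mkdir -p pics
cat > h.py <<'E'
import numpy as np, cv2, json
from station import *
from scipy.spatial.transform import Rotation as R
def rot(q): return R.from_quat([q[1],q[2],q[3],q[0]])
def snap(n,f):
    ci=camera_info(n); im,d=get_image(n)
    cv2.imwrite('pics/'+f+'.png',im[:,:,::-1]); np.savez('pics/'+f,d=d,im=im,ci=np.array(ci,dtype=object)); return ci,im,d
def load(f):
    z=np.load('pics/'+f+'.npz',allow_pickle=True); return z['ci'].item(),z['im'],z['d']
def att(ci):
    a=np.array(ci['attitude'],float); return a if a.shape==(3,3) else rot(a).as_matrix()
def pt(ci,d,u,v,z=None):
    f=210/np.tan(np.radians(ci['fovy'])/2)
    p=np.array([[[u,v]]],float); K=np.array([[f,0,ci['cx']],[0,f,ci['cy']],[0,0,1]])
    k=ci.get('distortion'); 
    x,y=cv2.undistortPoints(p,K,None if k is None else np.array(k,float))[0,0]
    r=att(ci)@np.array([x,-y,-1]); o=np.array(ci['origin'])
    if z is None: return o+r*d[int(round(v)),int(round(u))]
    return o+r*(z-o[2])/r[2]
E
python3 - <<'E'
from h import *
s=sense(); print({k:np.round(v,3).tolist() for k,v in s.items()})
for n in ['scene','side','wrist']:
    ci,im,d=snap(n,n+'0'); print(n,ci,(d>0).mean())
a=[cv2.imread(f'pics/{n}0.png') for n in ['scene','side']]
E
```

```text
{'time_s': 0.0, 'qpos': [1.133, 0.221, 1.528, 0.0, 1.395, -0.126], 'qd': [-0.0, -0.001, 0.001, -0.0, -0.001, 0.001], 'joint_efforts': [0.002, -49.691, -38.939, -0.0, 0.011, -0.0], 'ee_pos': [0.192, 0.595, 0.404], 'orientation': [-0.0, 0.155, 0.988, -0.001], 'wrist_force': [-0.24, 0.083, -0.236], 'wrist_torque': [0.006, 0.059, 0.008], 'grasp_force': 0.0, 'grip_width': 1.001}
scene {'fovy': 43.282428590363644, 'cx': 273.8907056816451, 'cy': 199.3972678069374, 'origin': array([-0.47184212,  0.69720467,  1.03512479]), 'attitude': array([-0.43150096, -0.19448394,  0.36539558,  0.80154163])} 0.996156462585034
side {'fovy': 50.9374321519868, 'cx': 283.86497830287465, 'cy': 206.71205195247998, 'origin': array([ 0.01796241, -0.72344255,  0.6264467 ]), 'attitude': array([ 0.84588167,  0.46884868, -0.13025482, -0.21840055])} 0.9964370748299319
wrist {'fovy': 58.516266732942775, 'cx': 281.4390985848484, 'cy': 207.77279821660653, 'origin': array([0.1260054 , 0.61545718, 0.37325785]), 'attitude': array([ 0.80049023, -0.1107762 , -0.07917002,  0.58367468])} 0.9961054421768708
```

View pics/scene0.png

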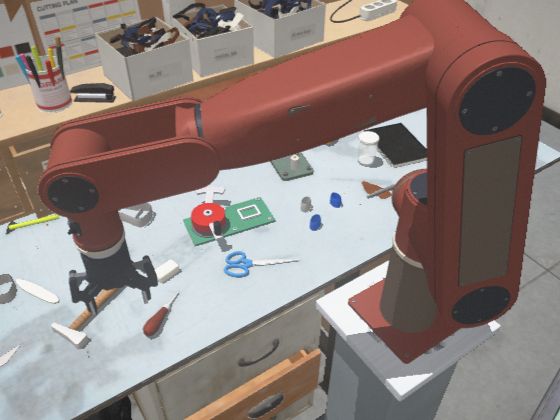

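View pics/side0.png

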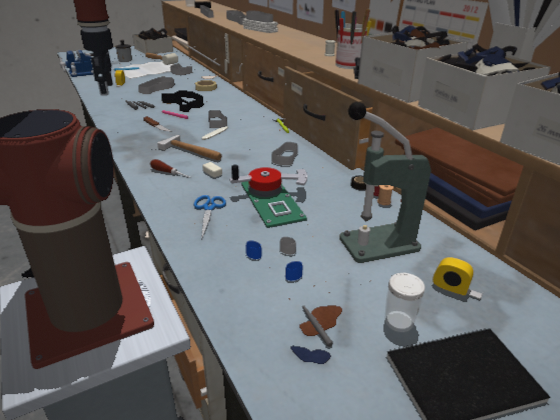

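The side view shows the steel die at (288,246) between two blue ones (254,250) and (294,270), the nest at (279,208), the red cap at (265,178) and the knob at (235,173). There is a tall press behind and to the right.

Run:
```python
from h import *
ci,im,d=load('side0')
for n,u,v in [('die',288,242),('blue1',254,246),('blue2',294,266),('nest',279,208),('cap',265,176),('knobtop',235,166),('c1',267,224),('c2',305,218),('wax',212,169)]:
    print(n,np.round(pt(ci,d,u,v),3))
ci,im,d=load('scene0')
for n,u,v in [('die',306,201),('nest',249,212),('cap',208,212),('knob',216,228)]:
    print(n,np.round(pt(ci,d,u,v),3))
a=cv2.resize(load('side0')[1][140:290,190:350],None,fx=5,fy=4); 
cv2.imwrite('pics/c1.png',cv2.resize(load('side0')[1][140:290,200:350],(600,600),interpolation=cv2.INTER_CUBIC)[:,:,::-1])
```

```text
die [ 0.442 -0.011  0.017]
blue1 [0.367 0.014 0.015]
blue2 [ 0.411 -0.092  0.016]
nest [0.501 0.139 0.01 ]
cap [0.515 0.245 0.053]
knobtop [0.436 0.268 0.092]
c1 [0.44  0.091 0.007]
c2 [0.539 0.07  0.007]
wax [0.42  0.408 0.024]
die [ 0.446 -0.027  0.013]
nest [0.499 0.135 0.01 ]
cap [0.514 0.256 0.059]
knob [0.425 0.278 0.082]
```

View pics/c1.png

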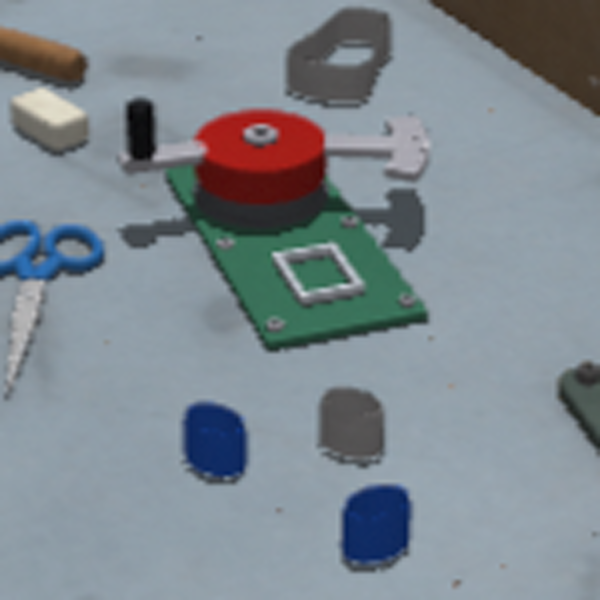

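```bash
python3 -m crank '[{"x":-3.7,"y":-3.1},{"x":-3.7,"y":-3.1},{"x":-3.7,"y":-3.1},{"x":-3.7,"y":-3.1},{"x":-3.7,"y":-3.1}]' 30
python3 -m crank '[{"x":-3.7,"y":-3.1},{"x":-3.7,"y":-3.1},{"x":-3.7,"y":-3.1},{"x":-3.7,"y":-3.1},{"x":-3.7,"y":-3.1}]'
python3 -m crank '[{"x":-3.7,"y":-3.1},{"x":-3.7,"y":-3.1},{"x":-3.7,"y":-3.1},{},{}]'
python3 - <<'E'
from h import *
ci,im,d=snap('wrist','w1'); print(ci, att(ci)@[0,0,-1], pt(ci,d,280,210))
cv2.imwrite('pics/w1b.png',cv2.resize(im,(800,600),interpolation=cv2.INTER_CUBIC)[:,:,::-1])
E
```

```text
{'fovy': 58.516266732942775, 'cx': 281.4390985848484, 'cy': 207.77279821660653, 'origin': array([0.12602446, 0.61549787, 0.37339492]), 'attitude': array([ 0.80049837, -0.11071712, -0.07927729,  0.58366016])} [ 0.25616504 -0.08471575 -0.96291366] [0.22695024 0.58057488 0.00086742]schema error: expected keys claw, x, y, z, yaw
schema error: expected keys claw, x, y, z, yaw
schema error: expected keys claw, x, y, z, yaw
```

View pics/w1b.png

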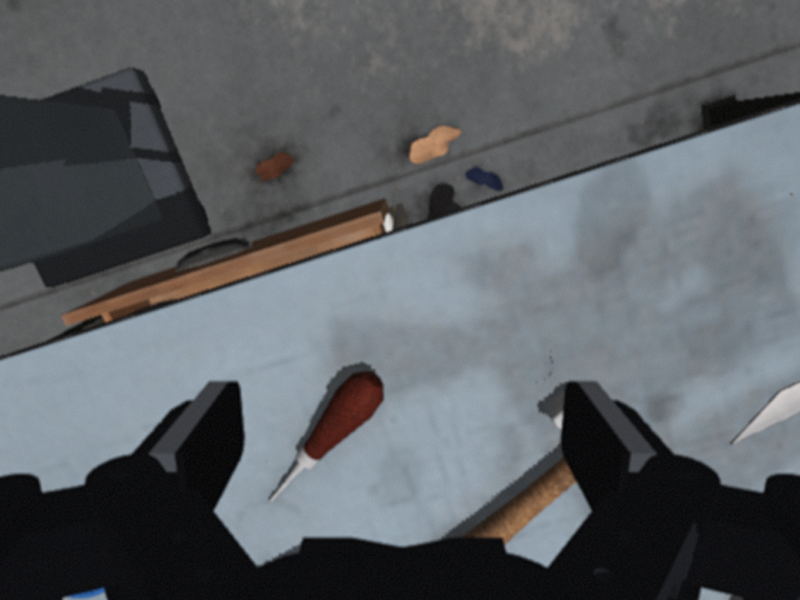

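The wrist camera works, but the moves were refused because every key is required. I'm resending them with all keys.

```bash
python3 -m crank '[{"claw":1,"x":-3.4,"y":-3.5,"z":0,"yaw":0},{"claw":1,"x":-3.4,"y":-3.5,"z":0,"yaw":0},{"claw":1,"x":-3.4,"y":-3.5,"z":0,"yaw":0},{"claw":1,"x":-3.4,"y":-3.5,"z":0,"yaw":0}]' 30
python3 -m crank '[{"claw":1,"x":-3.4,"y":-3.5,"z":0,"yaw":0},{"claw":1,"x":-3.4,"y":-3.5,"z":0,"yaw":0},{"claw":1,"x":-3.4,"y":-3.5,"z":0,"yaw":0},{"claw":1,"x":-3.4,"y":-3.5,"z":0,"yaw":0}]' 30
python3 -m crank '[{"claw":1,"x":-3.4,"y":-3.5,"z":0,"yaw":0},{"claw":1,"x":-3.4,"y":-3.5,"z":0,"yaw":0},{"claw":1,"x":-3.4,"y":-3.5,"z":0,"yaw":0},{"claw":1,"x":-3.4,"y":-3.5,"z":0,"yaw":0},{"claw":1,"x":0,"y":0,"z":0,"yaw":0}]' 30
python3 - <<'E'
from h import *
ci,im,d=snap('wrist','w2'); print(ci, pt(ci,d,280,210))
cv2.imwrite('pics/w2b.png',cv2.resize(im,(800,600),interpolation=cv2.INTER_CUBIC)[:,:,::-1])
E
```

```text
time_s: 0.6
ee_pos: [0.2785, 0.4182, 0.4044]
orientation: [0.0, 0.155, 0.988, -0.0]
wrist_force: [0.7, 0.8, -0.0]
grip_width: 1.002
grasp_force: 0.0
time_s: 1.0
ee_pos: [0.365, 0.2431, 0.4048]
orientation: [0.0, 0.155, 0.988, 0.0]
wrist_force: [0.0, 0.3, -0.0]
grip_width: 1.002
grasp_force: 0.0
time_s: 1.5
ee_pos: [0.4529, 0.0653, 0.4048]
orientation: [0.001, 0.159, 0.987, -0.001]
wrist_force: [-0.3, 0.1, 0.3]
grip_width: 1.001
grasp_force: 0.0
{'fovy': 58.516266732942775, 'cx': 281.4390985848484, 'cy': 207.77279821660653, 'origin': array([0.38744793, 0.08655129, 0.37426334]), 'attitude': array([ 0.80237659, -0.11172747, -0.07940278,  0.58086486])} [0.48906216 0.05060825 0.00084411]
```

View pics/w2b.png

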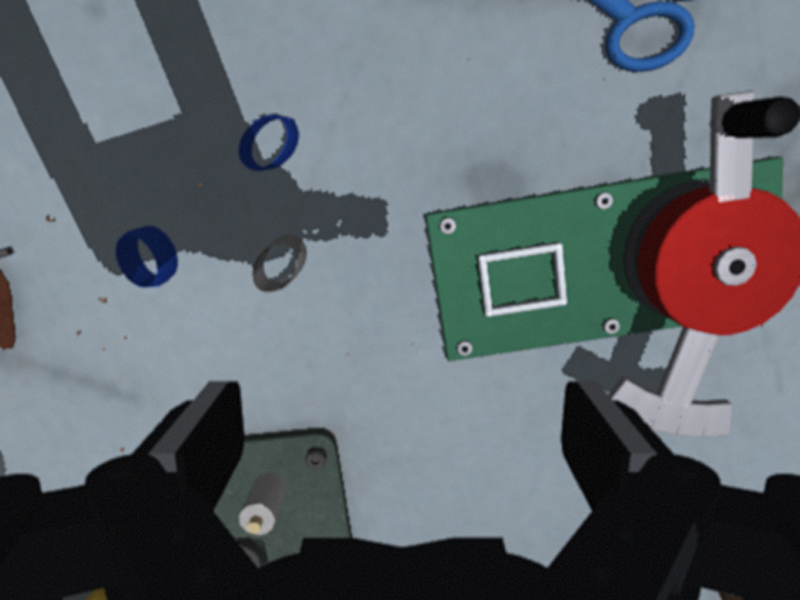

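The wrist view (800 px wide) shows the steel die at (279,263) and the nest's outer corners at (479,257), (562,244), (567,302) and (488,315). The cap screw is at (737,267) and the knob at (755,117). The press base is near (290,480).

```bash
cat >> h.py <<'E'
def cloud(ci,d,u0,u1,v0,v1):
    vv,uu=np.mgrid[v0:v1,u0:u1]; f=210/np.tan(np.radians(ci['fovy'])/2)
    D=d[v0:v1,u0:u1]; P=np.stack([(uu-ci['cx'])/f*D,-(vv-ci['cy'])/f*D,-D],-1)@att(ci).T+np.array(ci['origin'])
    return P[D>0].reshape(-1,3)
E
python3 - <<'E'
from h import *
ci,im,d=load('w2')
P=cloud(ci,d,168,224,155,212)
print('zmax',np.percentile(P[:,2],[50,90,97,99.5]))
T=P[P[:,2]>0.024]; 
(c,s,a)=cv2.minAreaRect((T[:,:2]*1000).astype(np.float32)); print('die rim',len(T),c,s,a)
e=cv2.fitEllipse(cv2.convexHull((T[:,:2]*1000).astype(np.float32))); print('ell',e)
k=.7
q=[pt(ci,d,u*k,v*k,0.016)[:2] for u,v in [(479,257),(562,244),(567,302),(488,315)]]
q=np.array(q); print('nest',q.mean(0),[np.linalg.norm(q[i]-q[i-1]) for i in range(4)], q)
for i,j in [(0,1),(3,2),(0,3),(1,2)]: print(np.arctan2(*(q[j]-q[i])[::-1]))
S=np.array([pt(ci,d,u*k,v*k,0.008)[:2] for u,v in [(425,213),(782,156),(447,360)]]); print('plate',S,np.arctan2(*(S[1]-S[0])[::-1]),np.arctan2(*(S[2]-S[0])[::-1]),np.linalg.norm(S[1]-S[0]),np.linalg.norm(S[2]-S[0]))
print('screw',pt(ci,d,737*k,267*k),'knobtop',pt(ci,d,785*k,117*k),'table',pt(ci,d,350*k,320*k))
L=cloud(ci,d,380,560,50,310); sc=pt(ci,d,737*k,267*k)
for lo,hi in [(.05,.075),(.076,.12)]:
    Q=L[(L[:,2]>lo)&(L[:,2]<hi)]; r=np.hypot(*(Q[:,:2]-sc[:2]).T); print(lo,len(Q),Q.mean(0),Q[:,2].max())
E
```

```text
zmax [0.00066274 0.0208276  0.02846505 0.03058527]
die rim 242 (433.8913879394531, -17.933048248291016) (27.905237197875977, 37.49534225463867) 17.452417373657227
ell ((433.89056396484375, -17.966289520263672), (27.236875534057617, 38.145660400390625), 33.12215042114258)
nest [0.49791704 0.13764103] [np.float64(0.04215936361170785), np.float64(0.05644269995126412), np.float64(0.04139570698285389), np.float64(0.05541569283246215)] [[0.47278655 0.1127048 ]
 [0.48168673 0.16844136]
 [0.52259794 0.16212651]
 [0.51459692 0.10729146]]
1.4124501152930675
1.4259081202974173
-0.12875723144935897
-0.15314649136620978
plate [[0.43390894 0.08678429]
 [0.47182143 0.32206092]
 [0.54147216 0.06972542]] 1.4110296661374215 -0.1572839818034535 0.23831166058143402 0.10890753456850782
screw [0.51700472 0.25543719 0.05859447] knobtop [0.43389359 0.27185873 0.09208798] table [0.49207787 0.01099651 0.00099761]
0.05 13259 [0.52293821 0.24539393 0.0535331 ] 0.0749876998578981
0.076 945 [0.43185105 0.2671486  0.08916691] 0.09500710312949062
```

```bash
python3 -m crank '[{"claw":1,"x":-0.3,"y":-2.9,"z":3,"yaw":0},{"claw":1,"x":-0.3,"y":-2.8,"z":3,"yaw":0},{"claw":1,"x":-0.2,"y":-2.8,"z":3,"yaw":0}]'
python3 -m crank '[{"claw":0.7,"x":0,"y":0,"z":1.8,"yaw":0.135},{"claw":0.7,"x":0,"y":0,"z":1.8,"yaw":0.135},{"claw":0.7,"x":0,"y":0,"z":0,"yaw":0.135},{"claw":0.7,"x":0,"y":0,"z":0,"yaw":0.135},{"claw":0.7,"x":0,"y":0,"z":0,"yaw":0.135}]'
python3 -m crank '[{"claw":0.7,"x":0,"y":0,"z":0,"yaw":0},{"claw":0.7,"x":0,"y":0,"z":0,"yaw":0}]'
python3 - <<'E'
from h import *
s=sense();ci,im,d=snap('wrist','w3'); M=rot(s['orientation']).as_matrix(); print(M[:,:2].T, s['ee_pos'],s['qpos'])
P=cloud(ci,d,80,480,20,300)
P=P[np.hypot(P[:,0]-.434,P[:,1]+.018)<.045]
for z in (.022,.026,.028):
    T=P[(P[:,2]>z)&(P[:,2]<.034)]; h=cv2.convexHull((T[:,:2]*1000).astype(np.float32)); print(z,len(T),cv2.fitEllipse(h),cv2.minAreaRect(h))
cv2.imwrite('pics/w3b.png',cv2.resize(im,(800,600),interpolation=cv2.INTER_CUBIC)[:,:,::-1])
ci,im,d=load('side0'); Q=cloud(ci,d,335,430,95,260); Q=Q[(Q[:,2]>.05)&(Q[:,0]<.8)&(Q[:,2]<.45)]
for z in (.05,.1,.15,.2,.25,.3): 
  B=Q[abs(Q[:,2]-z-.025)<.025]; print(z,len(B), B.min(0) if len(B) else '',B.max(0) if len(B) else '')
E
```

```text
time_s: 1.85
ee_pos: [0.4322, -0.0129, 0.3139]
orientation: [0.0, 0.154, 0.988, 0.0]
wrist_force: [-0.3, -0.5, -0.2]
grip_width: 0.999
grasp_force: 0.0
time_s: 2.35
ee_pos: [0.4323, -0.0119, 0.2783]
orientation: [-0.001, 0.475, 0.88, 0.0]
wrist_force: [0.5, -0.1, 0.5]
grip_width: 0.702
grasp_force: 0.0
time_s: 2.55
ee_pos: [0.4326, -0.0124, 0.2787]
orientation: [-0.0, 0.471, 0.882, 0.0]
wrist_force: [-0.1, -0.3, 0.1]
grip_width: 0.698
grasp_force: 0.0
[[-5.55585112e-01  8.31459637e-01  2.32741721e-04]
 [ 8.31459667e-01  5.55585113e-01  6.63876801e-05]] [ 0.43257615 -0.01241854  0.27870706] [-2.11420563e-01 -1.15965000e-01  2.12682989e+00  2.31789956e-04
  1.13084859e+00 -8.00585822e-01]
0.022 663 ((433.8276672363281, -17.728439331054688), (27.761409759521484, 38.184654235839844), 31.995590209960938) ((433.8426818847656, -17.69260597229004), (27.308528900146484, 38.431129455566406), 34.80720901489258)
0.026 397 ((433.9885559082031, -17.95657730102539), (26.3302059173584, 37.54777908325195), 32.98081970214844) ((433.8582763671875, -18.160537719726562), (26.16466522216797, 37.655853271484375), 34.47534942626953)
0.028 264 ((434.0680847167969, -18.020530700683594), (25.602397918701172, 37.32448196411133), 32.368186950683594) ((434.1968994140625, -18.04046630859375), (25.394145965576172, 37.46523666381836), 32.83489227294922)
0.05 918 [ 0.58283337 -0.155177    0.05001944] [0.79999317 0.31638205 0.09989513]
0.1 948 [ 0.58606653 -0.1550086   0.10017641] [0.79998084 0.32253974 0.14996445]
0.15 1157 [ 0.57215957 -0.15517989  0.15000841] [0.79987615 0.32978294 0.19998952]
0.2 1633 [ 0.57099783 -0.15362473  0.20000826] [0.79991718 0.33186488 0.24989348]
0.25 433 [ 0.57810692 -0.14191451  0.25008453] [ 0.64811784 -0.07668118  0.29953762]
0.3 328 [ 0.50662925 -0.13320897  0.3000915 ] [ 0.61370453 -0.10151058  0.34987297]
```

View pics/w3b.png

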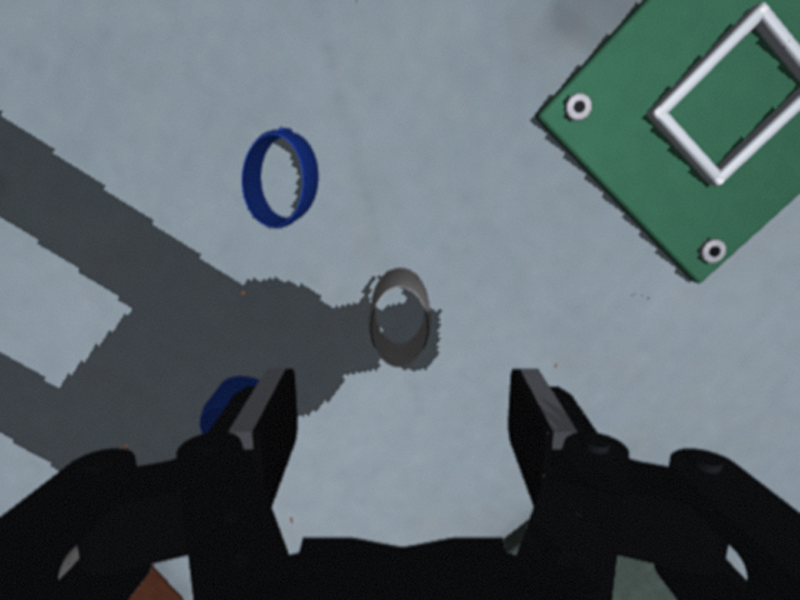

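The die at (400,315) is aligned with the fingers. I'll centre on it, descend and grip.

```bash
python3 -m crank '[{"claw":0.7,"x":-0.5,"y":-0.2,"z":3,"yaw":0.01},{"claw":0.7,"x":0,"y":0,"z":3,"yaw":0},{"claw":0.7,"x":0,"y":0,"z":2,"yaw":0},{"claw":0.7,"x":0,"y":0,"z":1.5,"yaw":0},{"claw":0.7,"x":0,"y":0,"z":0,"yaw":0}]' 30
python3 -m crank '[{"claw":0.2,"x":0,"y":0,"z":0,"yaw":0},{"claw":0.2,"x":0,"y":0,"z":0,"yaw":0},{"claw":0.2,"x":0,"y":0,"z":0,"yaw":0},{"claw":0.2,"x":0,"y":0,"z":0,"yaw":0},{"claw":0.2,"x":0,"y":0,"z":0,"yaw":0}]' 30
```

```text
time_s: 3.1
ee_pos: [0.4325, -0.0182, 0.1817]
orientation: [-0.002, 0.477, 0.879, -0.001]
wrist_force: [-0.6, 0.4, 0.1]
grip_width: 0.703
grasp_force: 0.0
time_s: 3.6
ee_pos: [0.4346, -0.0188, 0.1849]
orientation: [0.001, 0.478, 0.878, 0.0]
wrist_force: [-1.3, 0.2, 6.8]
grip_width: 0.311
grasp_force: 29.9
```

```bash
python3 -m crank '[{"claw":0.2,"x":0,"y":0,"z":-1.5,"yaw":0},{"claw":0.2,"x":0,"y":0,"z":-2.5,"yaw":0},{"claw":0.2,"x":0,"y":0,"z":-3,"yaw":0}]'
python3 -m crank '[{"claw":0.2,"x":0,"y":0,"z":0,"yaw":0.1456},{"claw":0.2,"x":0,"y":0,"z":0,"yaw":0.1456},{"claw":0.2,"x":0,"y":0,"z":0,"yaw":0.1456},{"claw":0.2,"x":0,"y":0,"z":0,"yaw":0.1456},{"claw":0.2,"x":0,"y":0,"z":0,"yaw":0.1456}]'
python3 -m crank '[{"claw":0.2,"x":3.3,"y":0.8,"z":0,"yaw":0},{"claw":0.2,"x":3.3,"y":0.8,"z":0,"yaw":0},{"claw":0.2,"x":3.3,"y":0.8,"z":0,"yaw":0},{"claw":0.2,"x":3.3,"y":0.7,"z":0,"yaw":0},{"claw":0.2,"x":3.2,"y":0.7,"z":0,"yaw":0}]'
python3 -m crank '[{"claw":0.2,"x":0,"y":0,"z":0,"yaw":0},{"claw":0.2,"x":0,"y":0,"z":0,"yaw":0}]'
python3 - <<'E'
from h import *
s=sense();ci,im,d=snap('wrist','w4'); M=rot(s['orientation']).as_matrix(); print(M[:,:2].T, s['ee_pos'],s['qpos'],s['wrist_force'],s['grasp_force'])
cv2.imwrite('pics/w4b.png',cv2.resize(im,(800,600),interpolation=cv2.INTER_CUBIC)[:,:,::-1])
E
```

```text
time_s: 3.9
ee_pos: [0.4331, -0.0185, 0.2537]
orientation: [-0.001, 0.478, 0.878, -0.0]
wrist_force: [-0.0, 1.1, -0.8]
grip_width: 0.308
grasp_force: 30.1
time_s: 4.4
ee_pos: [0.4337, -0.0187, 0.2539]
orientation: [0.0, 0.761, 0.648, 0.0]
wrist_force: [-0.3, -0.1, -0.8]
grip_width: 0.308
grasp_force: 30.1
time_s: 4.9
ee_pos: [0.4968, 0.1389, 0.2538]
orientation: [0.0, 0.759, 0.651, 0.0]
wrist_force: [-0.4, -1.5, -1.3]
grip_width: 0.315
grasp_force: 30.1
time_s: 5.1
ee_pos: [0.4963, 0.138, 0.2536]
orientation: [-0.0, 0.759, 0.651, -0.0]
wrist_force: [-0.0, 0.3, -1.0]
grip_width: 0.308
grasp_force: 30.1
[[ 1.51503318e-01  9.88456642e-01 -4.60449323e-04]
 [ 9.88456628e-01 -1.51503514e-01 -4.24720769e-04]] [0.49634426 0.13799826 0.25355349] [ 1.18115590e-01  1.25635668e-01  1.93823047e+00 -3.74939218e-04
  1.07825876e+00  2.70382057e-01] [-0.0424153   0.2622987  -0.97497964] 30.139605684089474
```

View pics/w4b.png

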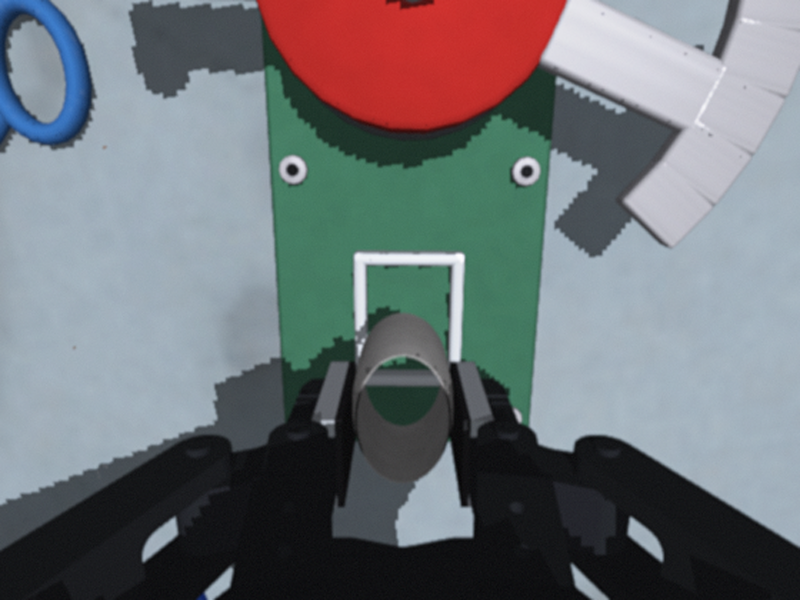

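The die hangs straight between the fingers at (403,400). The nest's far outer corners are at (355,254) and (465,254), and its near bar is at (405,378).

Run:
```python
from h import *
ci,im,d=load('w4'); k=.7; s=sense(); M=rot(s['orientation']).as_matrix(); t=np.array(s['ee_pos'])
L=lambda p:(M.T@(np.asarray(p)-t).T).T*1000
for n,u,v,z in [('far L',355,254,.016),('far R',465,254,.016),('L',357,330,.016),('R',463,330,.016),('near bar inner top',405,371,.016)]: print(n,L(pt(ci,d,u*k,v*k,z)).round(1))
P=L(cloud(ci,d,240,325,215,340)); 
for a,b in [(140,150),(150,160),(160,170),(170,175)]:
  Q=P[(P[:,2]>a)&(P[:,2]<b)&(abs(P[:,1])<15.)]; print(a,len(Q),Q[:,:2].min(0) ,Q[:,:2].max(0),Q.mean(0))
# red edges, bolts
for n,u,v in [('boltL',292,170),('boltR',526,171)]: print(n,L(pt(ci,d,u*k,v*k,.009)))
```

```text
far L [ 28.  -18.9 237.5]
far R [ 28.1  24.3 237.4]
L [ -3.5 -18.8 237.5]
R [ -3.4  24.6 237.4]
near bar inner top [-21.6   0.9 237.5]
140 453 [-10.72506438 -14.8276485 ] [12.26265374 14.34722145] [ 2.79587445e+00 -9.82737780e-02  1.45114178e+02]
150 1964 [-18.09570798 -14.94748947] [20.66018011 14.97586569] [  2.5237824   -0.30559247 156.4346658 ]
160 1753 [-18.17199078 -14.91005854] [21.24232694 14.96148319] [  0.46959353  -0.1897395  164.47943791]
170 655 [-17.63136174 -13.81316488] [21.19972146 12.87730735] [ -1.22102771  -0.22734304 172.44506879]
boltL [ 59.84363829 -43.31527266 244.45441361]
boltR [ 59.6342315   47.81072467 244.39070156]
```

```bash
python3 -m crank '[{"claw":0.2,"x":-0.1,"y":0.23,"z":1,"yaw":0},{"claw":0.2,"x":0,"y":0,"z":2,"yaw":0},{"claw":0.2,"x":0,"y":0,"z":1.2,"yaw":0},{"claw":0.2,"x":0,"y":0,"z":0,"yaw":0}]'
python3 -m crank '[{"claw":0.2,"x":0,"y":0,"z":0.6,"yaw":0},{"claw":0.2,"x":0,"y":0,"z":0.6,"yaw":0},{"claw":0.2,"x":0,"y":0,"z":0.3,"yaw":0},{"claw":0.2,"x":0,"y":0,"z":0.2,"yaw":0},{"claw":0.2,"x":0,"y":0,"z":0,"yaw":0}]'
```

```text
time_s: 5.55
ee_pos: [0.4972, 0.1352, 0.2091]
orientation: [-0.001, 0.76, 0.65, -0.002]
wrist_force: [0.3, 0.4, -1.4]
grip_width: 0.314
grasp_force: 30.1
time_s: 6.05
ee_pos: [0.4986, 0.1362, 0.1946]
orientation: [-0.0, 0.759, 0.651, -0.0]
wrist_force: [0.5, 0.5, -1.2]
grip_width: 0.309
grasp_force: 30.1
```

```bash
python3 -m crank '[{"claw":0.2,"x":0,"y":0,"z":0.15,"yaw":0},{"claw":0.2,"x":0,"y":0,"z":0,"yaw":0}]'
python3 -m crank '[{"claw":0.42,"x":0,"y":0,"z":0,"yaw":0},{"claw":0.55,"x":0,"y":0,"z":0,"yaw":0},{"claw":0.6,"x":0,"y":0,"z":0,"yaw":0},{"claw":0.6,"x":0,"y":0,"z":-2,"yaw":0},{"claw":0.6,"x":0,"y":0,"z":-4,"yaw":0}]'
python3 -m crank '[{"claw":1,"x":0,"y":0,"z":-4,"yaw":0},{"claw":1,"x":-2,"y":0,"z":-2,"yaw":0},{"claw":1,"x":0,"y":0,"z":0,"yaw":0},{"claw":1,"x":0,"y":0,"z":0,"yaw":0}]'
python3 - <<'E'
from h import *
s=sense();ci,im,d=snap('wrist','w5'); print(s['ee_pos'],s['orientation'])
cv2.imwrite('pics/w5b.png',cv2.resize(im,(800,600),interpolation=cv2.INTER_CUBIC)[:,:,::-1])
E
```

```text
time_s: 6.25
ee_pos: [0.4987, 0.1363, 0.1933]
orientation: [0.0, 0.759, 0.651, 0.0]
wrist_force: [0.5, -0.0, -1.1]
grip_width: 0.316
grasp_force: 30.1
time_s: 6.75
ee_pos: [0.4968, 0.1359, 0.2507]
orientation: [-0.002, 0.759, 0.651, -0.003]
wrist_force: [0.2, 1.0, -0.8]
grip_width: 0.599
grasp_force: 0.0
time_s: 7.15
ee_pos: [0.4956, 0.1163, 0.3133]
orientation: [0.0, 0.76, 0.65, 0.0]
wrist_force: [-0.1, -0.3, -1.3]
grip_width: 1.003
grasp_force: 0.0
[0.49559172 0.11631928 0.31333916] [1.88787213e-04 7.59737666e-01 6.50229507e-01 4.81645051e-04]
```

View pics/w5b.png

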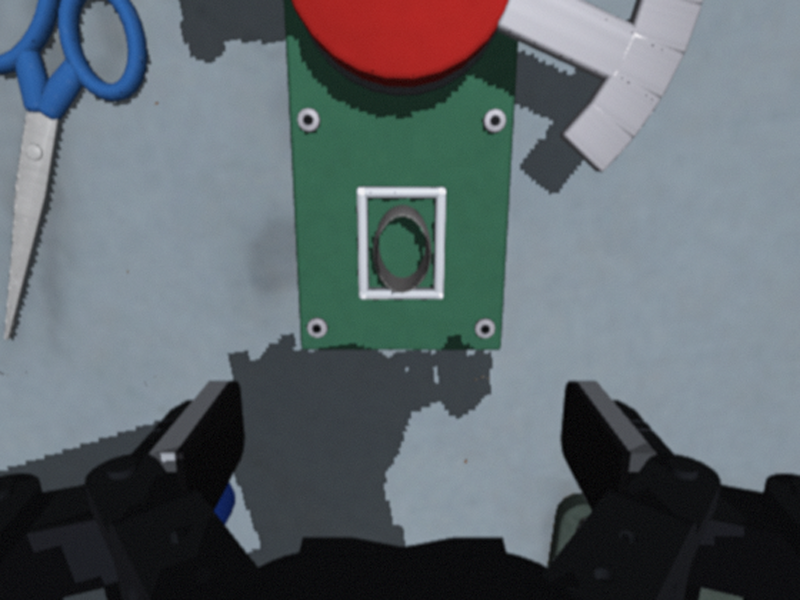

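The die stands in the nest at (402,250), clear of all four walls. Next I move over the knob with the tool turned tangentially.

```bash
python3 -m crank '[{"claw":1,"x":3.5,"y":-2.1,"z":0,"yaw":0},{"claw":1,"x":3.6,"y":-2.1,"z":0,"yaw":0},{"claw":1,"x":3.5,"y":-2.1,"z":0,"yaw":0},{"claw":1,"x":3.6,"y":-2.2,"z":0,"yaw":0},{"claw":1,"x":0,"y":0,"z":0,"yaw":-0.145}]'
python3 -m crank '[{"claw":1,"x":0,"y":0,"z":0,"yaw":-0.145},{"claw":1,"x":0,"y":0,"z":0,"yaw":-0.145},{"claw":1,"x":0,"y":0,"z":0,"yaw":-0.145},{"claw":1,"x":0,"y":0,"z":0,"yaw":-0.145},{"claw":1,"x":0,"y":0,"z":0,"yaw":-0.145}]'
python3 -m crank '[{"claw":1,"x":0,"y":0,"z":0,"yaw":-0.145},{"claw":1,"x":0,"y":0,"z":0,"yaw":-0.145},{"claw":1,"x":0,"y":0,"z":0,"yaw":-0.145},{"claw":0.6,"x":0,"y":0,"z":0,"yaw":-0.145},{"claw":0.6,"x":0,"y":0,"z":0,"yaw":-0.09}]'
python3 -m crank '[{"claw":0.6,"x":0,"y":0,"z":0,"yaw":0},{"claw":0.6,"x":0,"y":0,"z":0,"yaw":0}]'
python3 - <<'E'
from h import *
c5,i5,d5=load('w5'); P=cloud(c5,d5,262,304,140,206); print('die top z',np.percentile(P[:,2],[90,97,99.5]))
T=P[P[:,2]>.028]; print(cv2.minAreaRect((T[:,:2]*1000).astype(np.float32)), T[T[:,1]>.137][:,2].max(),T[T[:,1]<.137][:,2].max())
s=sense();ci,im,d=snap('wrist','w6'); print(s['ee_pos'],s['orientation'],s['qpos'])
M=rot(s['orientation']).as_matrix(); t=np.array(s['ee_pos']); print(M[:,:2].T)
Q=cloud(ci,d,150,420,20,330); K=Q[(Q[:,2]>.072)&(Q[:,2]<.1)&(np.hypot(Q[:,0]-.433,Q[:,1]-.27)<.03)]
print(len(K),K.mean(0),K.min(0),K.max(0)); Tp=K[K[:,2]>.0905]; print('top',len(Tp),Tp.mean(0),Tp.min(0),Tp.max(0), M.T@(Tp.mean(0)-t))
cv2.imwrite('pics/w6b.png',cv2.resize(im,(800,600),interpolation=cv2.INTER_CUBIC)[:,:,::-1])
E
```

```text
time_s: 7.7
ee_pos: [0.4306, 0.2736, 0.311]
orientation: [-0.002, 0.709, 0.706, -0.001]
wrist_force: [-0.7, -0.5, -0.1]
grip_width: 0.999
grasp_force: 0.0
time_s: 8.2
ee_pos: [0.4325, 0.2701, 0.3109]
orientation: [-0.001, 0.412, 0.911, -0.001]
wrist_force: [0.0, 0.2, 0.5]
grip_width: 1.002
grasp_force: 0.0
time_s: 8.7
ee_pos: [0.4326, 0.27, 0.3109]
orientation: [-0.002, 0.089, 0.996, -0.001]
wrist_force: [-0.8, -0.2, 0.7]
grip_width: 0.692
grasp_force: 0.0
time_s: 8.9
ee_pos: [0.4329, 0.2699, 0.3117]
orientation: [-0.001, 0.093, 0.996, -0.001]
wrist_force: [0.3, -0.1, -0.2]
grip_width: 0.6
grasp_force: 0.0
die top z [0.03458183 0.03791001 0.03904032]
((498.71820068359375, 137.0782012939453), (38.46958541870117, 26.717546463012695), 80.25054168701172) 0.03938534020213533 0.039684166916203883
[0.43287212 0.26992963 0.31174525] [-1.17054273e-03  9.33977034e-02  9.95628039e-01 -5.53790504e-04] [ 4.02839035e-01  3.50826792e-02  1.91241886e+00  1.51482088e-04
  1.19667715e+00 -9.80944624e-01]
[[-0.982551    0.18598004  0.0022274 ]
 [ 0.18597745  0.98255312 -0.00132139]]
1254 [0.43030418 0.27123694 0.08987253] [0.42280733 0.26105401 0.07200493] [0.44153457 0.28059808 0.09496307]
top 901 [0.43211689 0.27089301 0.09273405] [0.4231676  0.26148585 0.09052172] [0.44153457 0.28009124 0.09496307] [0.0004334  0.00109551 0.21901146]
```

View pics/w6b.png

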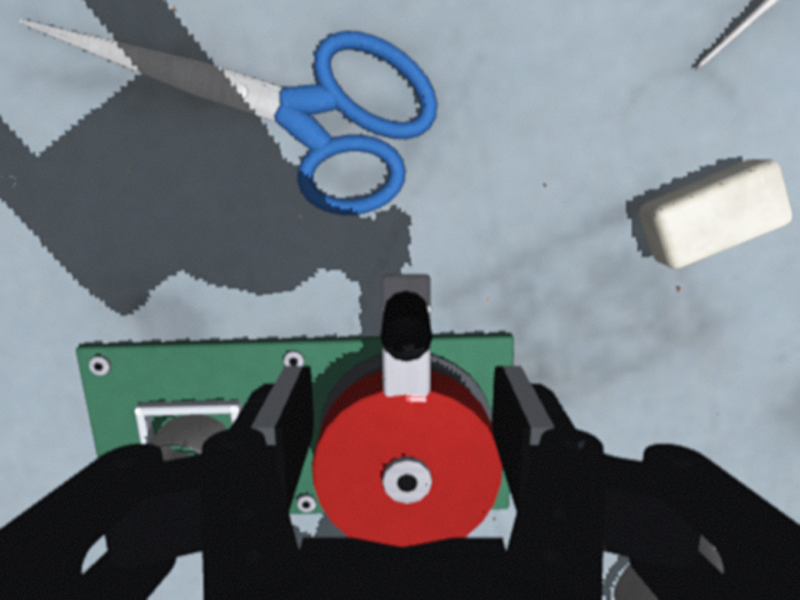

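The knob is at (407,325), aligned with the tool and between the fingers. The die stands flat, with its top at about 0.039 m. I'll go down around the knob.

```bash
python3 -m crank '[{"claw":0.5,"x":0,"y":0.1,"z":2.5,"yaw":0},{"claw":0.5,"x":0,"y":0,"z":2.5,"yaw":0},{"claw":0.5,"x":0,"y":0,"z":1.5,"yaw":0},{"claw":0.5,"x":0,"y":0,"z":0.8,"yaw":0},{"claw":0.5,"x":0,"y":0,"z":0,"yaw":0}]' 20
python3 -m crank '[{"claw":0.5,"x":0,"y":0.4,"z":0,"yaw":0},{"claw":0.5,"x":0,"y":0.4,"z":0,"yaw":0},{"claw":0.5,"x":0,"y":0,"z":0,"yaw":0}]'
python3 -m crank '[{"claw":0.5,"x":0,"y":0.2,"z":0,"yaw":0},{"claw":0.5,"x":0,"y":0,"z":0,"yaw":0}]'
```

```text
time_s: 9.45
ee_pos: [0.433, 0.2706, 0.2389]
orientation: [-0.001, 0.093, 0.996, -0.001]
wrist_force: [0.4, -1.1, 0.7]
grip_width: 0.499
grasp_force: 0.0
time_s: 9.75
ee_pos: [0.4357, 0.2794, 0.2414]
orientation: [0.001, 0.092, 0.996, 0.001]
wrist_force: [-0.2, -0.5, 0.1]
grip_width: 0.499
grasp_force: 0.0
time_s: 9.95
ee_pos: [0.4356, 0.2809, 0.2406]
orientation: [0.0, 0.092, 0.996, 0.0]
wrist_force: [-0.0, -0.0, -0.0]
grip_width: 0.496
grasp_force: 0.0
```

```bash
python3 -m crank '[{"claw":0.5,"x":-0.02,"y":0.25,"z":0,"yaw":0},{"claw":0.5,"x":0,"y":0,"z":0,"yaw":0}]'
python3 -m crank '[{"claw":0.5,"x":-0.07,"y":0.42,"z":-0.02,"yaw":0.05},{"claw":0.5,"x":-0.07,"y":0.42,"z":-0.02,"yaw":0.05},{"claw":0.5,"x":0,"y":0,"z":0,"yaw":0}]'
python3 -m crank '[{"claw":0.5,"x":-0.07,"y":0.42,"z":-0.02,"yaw":0.05},{"claw":0.5,"x":-0.07,"y":0.42,"z":-0.02,"yaw":0.05},{"claw":0.5,"x":0,"y":0,"z":0,"yaw":0}]'
```

```text
time_s: 10.15
ee_pos: [0.436, 0.2831, 0.2402]
orientation: [-0.0, 0.092, 0.996, -0.0]
wrist_force: [-0.1, -1.1, 0.3]
grip_width: 0.498
grasp_force: 0.3
time_s: 10.45
ee_pos: [0.4393, 0.2911, 0.2405]
orientation: [0.0, 0.142, 0.99, 0.0]
wrist_force: [0.1, -1.1, 0.0]
grip_width: 0.5
grasp_force: 0.0
time_s: 10.75
ee_pos: [0.4432, 0.2986, 0.2409]
orientation: [-0.0, 0.191, 0.982, 0.0]
wrist_force: [0.7, 0.3, -0.6]
grip_width: 0.497
grasp_force: 0.0
```

```bash
cat > k.py <<'E'
from h import *
s=sense();ci,im,d=snap('wrist','k'); M=rot(s['orientation']).as_matrix(); t=np.array(s['ee_pos'])
Q=cloud(ci,d,60,500,20,400); A=np.array([.5165,.256])
r=np.hypot(Q[:,0]-A[0],Q[:,1]-A[1]); L=(M.T@(Q-t).T).T
dark=cloud(ci,np.where(im.max(2)<70,d,0),60,500,20,400)
ld=(M.T@(dark-t).T).T; m=(ld[:,2]>.1)&(abs(ld[:,0])<.02)&(abs(ld[:,1])<.03)&(dark[:,2]>.075)
K=dark[m]; top=K[K[:,2]>np.percentile(K[:,2],99)-.004] if len(K) else K
print('tool dark pts',len(K),'ztop',np.percentile(K[:,2],[50,90,99]))
h=np.histogram(ld[m][:,1]*1000,bins=np.arange(-30,31,3)); print(list(zip(h[1][:-1],h[0])))
red=cloud(ci,np.where((im[:,:,0]>120)&(im[:,:,1]<60),d,0),0,560,0,420); print('cap z',np.percentile(red[:,2],[90,98]))
g=(r>.05)&(r<.075)&(Q[:,2]>.045)&(Q[:,2]<.066)&(L[:,2]>.17); l=Q[g]; a=np.arctan2(l[:,1]-A[1],l[:,0]-A[0]); print('lever yaw',len(l),np.median(a)-np.pi, 'tool yaw',np.arctan2(-M[0,1],M[1,1]), 'lever z',np.median(l[:,2]))
E
python3 k.py
```

```text
tool dark pts 9999 ztop [0.10614769 0.13808607 0.14069618]
[(np.int64(-30), np.int64(576)), (np.int64(-27), np.int64(583)), (np.int64(-24), np.int64(1852)), (np.int64(-21), np.int64(536)), (np.int64(-18), np.int64(592)), (np.int64(-15), np.int64(533)), (np.int64(-12), np.int64(566)), (np.int64(-9), np.int64(548)), (np.int64(-6), np.int64(419)), (np.int64(-3), np.int64(113)), (np.int64(0), np.int64(0)), (np.int64(3), np.int64(1)), (np.int64(6), np.int64(11)), (np.int64(9), np.int64(14)), (np.int64(12), np.int64(12)), (np.int64(15), np.int64(193)), (np.int64(18), np.int64(698)), (np.int64(21), np.int64(1598)), (np.int64(24), np.int64(598)), (np.int64(27), np.int64(556))]
cap z [0.05404587 0.05455915]
lever yaw 372 -0.5348298604381405 tool yaw -0.3840882035068095 lever z 0.053129531023176385
```

The knob sits against the trailing pad and the latch is turning (yaw about -0.385). I'll continue.

```bash
python3 -m crank '[{"claw":0.5,"x":-0.07,"y":0.42,"z":-0.02,"yaw":0.05},{"claw":0.5,"x":-0.07,"y":0.42,"z":-0.02,"yaw":0.05}]'
python3 -m crank '[{"claw":0.5,"x":-0.07,"y":0.42,"z":-0.02,"yaw":0.05},{"claw":0.5,"x":-0.07,"y":0.42,"z":-0.02,"yaw":0.05}]'
python3 k.py | grep -E 'cap|lever'
```

```text
time_s: 11.0
ee_pos: [0.4474, 0.3052, 0.241]
orientation: [-0.0, 0.24, 0.971, -0.001]
wrist_force: [-0.3, -2.2, -1.3]
grip_width: 0.498
grasp_force: 1.4
time_s: 11.2
ee_pos: [0.4526, 0.3118, 0.2412]
orientation: [-0.001, 0.288, 0.958, -0.001]
wrist_force: [-1.2, -2.3, -1.1]
grip_width: 0.501
grasp_force: 1.4
cap z [0.05406214 0.05456198]
lever yaw 464 -0.7081981667095794 tool yaw -0.5845249219714264 lever z 0.05314214251284741
```

```bash
python3 -m crank '[{"claw":0.5,"x":-0.07,"y":0.42,"z":0,"yaw":0.05},{"claw":0.5,"x":-0.07,"y":0.42,"z":0,"yaw":0.05}]'; python3 k.py | grep -E 'cap|lever'
python3 -m crank '[{"claw":0.5,"x":-0.035,"y":0.21,"z":0,"yaw":0.025},{"claw":0.5,"x":-0.035,"y":0.21,"z":0,"yaw":0.025}]'; python3 k.py | grep -E 'cap|lever'
```

```text
time_s: 11.45
ee_pos: [0.4585, 0.3179, 0.2414]
orientation: [-0.001, 0.335, 0.942, -0.001]
wrist_force: [-1.9, -2.5, 0.1]
grip_width: 0.503
grasp_force: 1.7
cap z [0.05405797 0.05448343]
lever yaw 464 -0.8092606421294821 tool yaw -0.6839194314867729 lever z 0.05320773904552653
time_s: 11.7
ee_pos: [0.4617, 0.3207, 0.2416]
orientation: [-0.001, 0.359, 0.933, -0.001]
wrist_force: [-4.1, -4.5, 3.5]
grip_width: 0.499
grasp_force: 3.2
cap z [0.05426793 0.05466715]
lever yaw 470 -0.8556701330427701 tool yaw -0.7344983528652742 lever z 0.053351692576242046
```

```bash
python3 -m crank '[{"claw":0.5,"x":-0.035,"y":0.21,"z":-0.1,"yaw":0.025},{"claw":0.5,"x":-0.035,"y":0.21,"z":-0.05,"yaw":0.025}]'; python3 k.py | grep -E 'cap|lever'
python3 -m crank '[{"claw":0.5,"x":-0.035,"y":0.21,"z":-0.05,"yaw":0.025},{"claw":0.5,"x":-0.035,"y":0.21,"z":-0.05,"yaw":0.025}]'; python3 k.py | grep -E 'cap|lever'
```

```text
time_s: 11.95
ee_pos: [0.4652, 0.3233, 0.2427]
orientation: [-0.0, 0.383, 0.924, -0.001]
wrist_force: [-1.8, -4.3, -1.6]
grip_width: 0.498
grasp_force: 2.2
cap z [0.05493464 0.05533803]
lever yaw 480 -0.9061260064800636 tool yaw -0.7855609345073223 lever z 0.054016102134737745
time_s: 12.2
ee_pos: [0.4689, 0.3261, 0.2439]
orientation: [-0.0, 0.406, 0.914, -0.0]
wrist_force: [-2.8, -3.9, -2.1]
grip_width: 0.499
grasp_force: 2.1
cap z [0.05559695 0.05605028]
lever yaw 461 -0.9639167894352063 tool yaw -0.8365402878244663 lever z 0.054603179535491986
```

```bash
for i in 1; do python3 -m crank '[{"claw":0.5,"x":-0.035,"y":0.21,"z":-0.03,"yaw":0.025},{"claw":0.5,"x":-0.035,"y":0.21,"z":-0.03,"yaw":0.025}]'; python3 k.py | grep -E 'cap|lever'; done
python3 -m crank '[{"claw":0.5,"x":-0.035,"y":0.21,"z":-0.03,"yaw":0.025},{"claw":0.5,"x":-0.035,"y":0.21,"z":-0.03,"yaw":0.025}]'; python3 k.py | grep -E 'cap|lever'
python3 -m crank '[{"claw":0.5,"x":-0.035,"y":0.21,"z":-0.03,"yaw":0.025},{"claw":0.5,"x":-0.035,"y":0.21,"z":-0.03,"yaw":0.025}]'; python3 k.py | grep -E 'cap|lever'
```

```text
time_s: 12.45
ee_pos: [0.4725, 0.3285, 0.2447]
orientation: [-0.0, 0.429, 0.903, -0.0]
wrist_force: [-3.4, -3.9, -1.3]
grip_width: 0.496
grasp_force: 2.5
cap z [0.05623765 0.05664219]
lever yaw 471 -1.01322886388103 tool yaw -0.8866083730609179 lever z 0.05528598815158681
time_s: 12.7
ee_pos: [0.4764, 0.3306, 0.2454]
orientation: [-0.0, 0.451, 0.892, -0.0]
wrist_force: [-3.0, -3.8, -0.7]
grip_width: 0.502
grasp_force: 2.5
cap z [0.05675239 0.05715856]
lever yaw 472 -1.0662796785989594 tool yaw -0.9367741623354264 lever z 0.05587732332313314
time_s: 12.95
ee_pos: [0.4801, 0.3325, 0.246]
orientation: [-0.0, 0.474, 0.881, -0.0]
wrist_force: [-4.5, -3.5, -0.7]
grip_width: 0.502
grasp_force: 2.6
cap z [0.05736898 0.05779156]
lever yaw 466 -1.1163975295414934 tool yaw -0.9867699948036959 lever z 0.05639742274601871
```

```bash
python3 -m crank '[{"claw":0.5,"x":-0.035,"y":0.21,"z":-0.03,"yaw":0.025},{"claw":0.5,"x":-0.035,"y":0.21,"z":-0.03,"yaw":0.025}]'; python3 k.py | grep -E 'cap|lever'
python3 -m crank '[{"claw":0.5,"x":-0.035,"y":0.21,"z":-0.03,"yaw":0.025},{"claw":0.5,"x":-0.035,"y":0.21,"z":-0.03,"yaw":0.025}]'; python3 k.py | grep -E 'cap|lever'
python3 -m crank '[{"claw":0.5,"x":-0.035,"y":0.21,"z":-0.03,"yaw":0.025}]'; python3 k.py | grep -E 'cap|lever'
```

```text
time_s: 13.2
ee_pos: [0.484, 0.3342, 0.2467]
orientation: [-0.0, 0.495, 0.869, -0.0]
wrist_force: [-4.9, -2.9, 0.1]
grip_width: 0.498
grasp_force: 2.8
cap z [0.05790876 0.05838612]
lever yaw 469 -1.1648304113522874 tool yaw -1.0365894358261158 lever z 0.057035014632428466
time_s: 13.45
ee_pos: [0.4879, 0.3357, 0.2473]
orientation: [-0.0, 0.517, 0.856, -0.0]
wrist_force: [-5.1, -2.2, -0.2]
grip_width: 0.505
grasp_force: 2.5
cap z [0.05855052 0.05902369]
lever yaw 478 -1.2148302935767474 tool yaw -1.0863586356963508 lever z 0.057681611518521095
time_s: 13.6
ee_pos: [0.4903, 0.3365, 0.2478]
orientation: [0.0, 0.527, 0.85, 0.001]
wrist_force: [-3.5, -1.3, -1.6]
grip_width: 0.501
grasp_force: 1.3
cap z [0.058728   0.05912132]
lever yaw 454 -1.2495883210108372 tool yaw -1.110730746856281 lever z 0.05783705995059257
```

Close to the crest; I'll use small single steps now.

```bash
python3 -m crank '[{"claw":0.5,"x":-0.035,"y":0.21,"z":-0.02,"yaw":0.025}]'; python3 k.py | grep -E 'cap|lever'
python3 -m crank '[{"claw":0.5,"x":-0.035,"y":0.21,"z":0,"yaw":0.025}]'; python3 k.py | grep -E 'cap|lever'
python3 -m crank '[{"claw":0.5,"x":0,"y":0,"z":0,"yaw":0}]'; python3 k.py | grep -E 'cap|lever'
```

```text
time_s: 13.75
ee_pos: [0.4924, 0.3371, 0.2481]
orientation: [0.0, 0.538, 0.843, 0.0]
wrist_force: [-2.7, -1.1, -1.5]
grip_width: 0.502
grasp_force: 1.7
cap z [0.05869837 0.059148  ]
lever yaw 455 -1.2733719636011058 tool yaw -1.1358165143461114 lever z 0.057759845902741164
time_s: 13.9
ee_pos: [0.4943, 0.3376, 0.248]
orientation: [-0.0, 0.548, 0.836, 0.0]
wrist_force: [-3.9, -1.0, 0.8]
grip_width: 0.504
grasp_force: 1.8
cap z [0.05872814 0.05916128]
lever yaw 454 -1.2954693899432697 tool yaw -1.1609476242742764 lever z 0.05779083456095187
time_s: 14.05
ee_pos: [0.4946, 0.3377, 0.2482]
orientation: [0.0, 0.548, 0.836, 0.001]
wrist_force: [-1.3, -0.3, -0.3]
grip_width: 0.5
grasp_force: 0.5
cap z [0.05870487 0.05915066]
lever yaw 421 -1.3043896848581042 tool yaw -1.1600551021820344 lever z 0.05786351287449418
```

```bash
python3 -m crank '[{"claw":0.5,"x":-0.035,"y":0.21,"z":0,"yaw":0.025}]'; python3 k.py | grep -E 'cap|lever'
python3 -m crank '[{"claw":0.5,"x":-0.035,"y":0.21,"z":0,"yaw":0.025}]'; python3 k.py | grep -E 'cap|lever'
python3 -m crank '[{"claw":0.5,"x":0,"y":0,"z":0,"yaw":0}]'; python3 k.py | grep -E 'cap|lever'
```

```text
time_s: 14.2
ee_pos: [0.4963, 0.338, 0.248]
orientation: [-0.0, 0.559, 0.829, 0.0]
wrist_force: [-1.9, 0.1, -0.2]
grip_width: 0.5
grasp_force: 1.1
cap z [0.05864801 0.05906959]
lever yaw 473 -1.3215757465461946 tool yaw -1.1856284734175617 lever z 0.057786187090256264
time_s: 14.35
ee_pos: [0.4988, 0.3386, 0.2482]
orientation: [0.0, 0.569, 0.822, 0.001]
wrist_force: [-0.7, 0.1, -0.4]
grip_width: 0.501
grasp_force: 0.0
cap z [0.05714705 0.05756424]
lever yaw 367 -1.366198400385611 tool yaw -1.21106173021904 lever z 0.056251530375430625
time_s: 14.5
ee_pos: [0.4988, 0.3385, 0.2481]
orientation: [0.0, 0.569, 0.822, 0.001]
wrist_force: [-0.4, 0.1, -0.4]
grip_width: 0.499
grasp_force: 0.0
cap z [0.04961671 0.05009175]
lever yaw 400 -1.2864198788780625 tool yaw -1.2101300748745465 lever z 0.04880461456889676
```

```bash
python3 -m crank '[{"claw":0.6,"x":0,"y":0,"z":0,"yaw":0},{"claw":0.7,"x":0,"y":0,"z":0,"yaw":0},{"claw":0.7,"x":0,"y":0,"z":0,"yaw":0}]'; python3 k.py
```

```text
time_s: 14.85
ee_pos: [0.4984, 0.3385, 0.2478]
orientation: [0.0, 0.569, 0.823, 0.0]
wrist_force: [-0.8, 0.9, 0.4]
grip_width: 0.701
grasp_force: 0.0
tool dark pts 5251 ztop [0.09393357 0.14599675 0.14768918]
[(np.int64(-30), np.int64(247)), (np.int64(-27), np.int64(211)), (np.int64(-24), np.int64(135)), (np.int64(-21), np.int64(0)), (np.int64(-18), np.int64(7)), (np.int64(-15), np.int64(95)), (np.int64(-12), np.int64(318)), (np.int64(-9), np.int64(414)), (np.int64(-6), np.int64(436)), (np.int64(-3), np.int64(428)), (np.int64(0), np.int64(337)), (np.int64(3), np.int64(221)), (np.int64(6), np.int64(8)), (np.int64(9), np.int64(11)), (np.int64(12), np.int64(5)), (np.int64(15), np.int64(0)), (np.int64(18), np.int64(34)), (np.int64(21), np.int64(207)), (np.int64(24), np.int64(222)), (np.int64(27), np.int64(1915))]
cap z [0.04823585 0.04871712]
lever yaw 415 -1.2703503489667631 tool yaw -1.209703123003631 lever z 0.04744963791635559
```

The latch has dropped about 6 mm below its start height, so it is in the notch. I'll withdraw straight up and check.

```bash
python3 -m crank '[{"claw":0.7,"x":0,"y":0,"z":-1,"yaw":0},{"claw":0.7,"x":0,"y":0,"z":-3,"yaw":0},{"claw":0.7,"x":0,"y":0,"z":-4,"yaw":0},{"claw":0.7,"x":0,"y":0,"z":-4,"yaw":0},{"claw":0.7,"x":0,"y":0,"z":-4,"yaw":0}]'
python3 -m crank '[{"claw":0.7,"x":4,"y":-2,"z":-1,"yaw":0},{"claw":0.7,"x":4,"y":-2,"z":0,"yaw":0},{"claw":0.7,"x":4,"y":-2,"z":0,"yaw":0},{"claw":0.7,"x":0,"y":0,"z":0,"yaw":0},{"claw":0.7,"x":0,"y":0,"z":0,"yaw":0}]'
python3 - <<'E'
from h import *
ci,im,d=snap('side','s1')
red=cloud(ci,np.where((im[:,:,0]>120)&(im[:,:,1]<60),d,0),240,300,150,210); print('cap z',np.percentile(red[:,2],[50,90,98]))
cv2.imwrite('pics/s1b.png',cv2.resize(im[130:290,190:400],(788,600),interpolation=cv2.INTER_CUBIC)[:,:,::-1])
E
```

```text
time_s: 15.4
ee_pos: [0.4981, 0.3384, 0.4102]
orientation: [0.0, 0.569, 0.823, 0.0]
wrist_force: [0.3, 0.1, -1.0]
grip_width: 0.699
grasp_force: 0.0
time_s: 15.9
ee_pos: [0.3991, 0.4301, 0.4186]
orientation: [0.0, 0.568, 0.823, 0.0]
wrist_force: [1.0, -0.2, -0.1]
grip_width: 0.701
grasp_force: 0.0
cap z [0.04764849 0.0493314  0.05059363]
```

View pics/s1b.png

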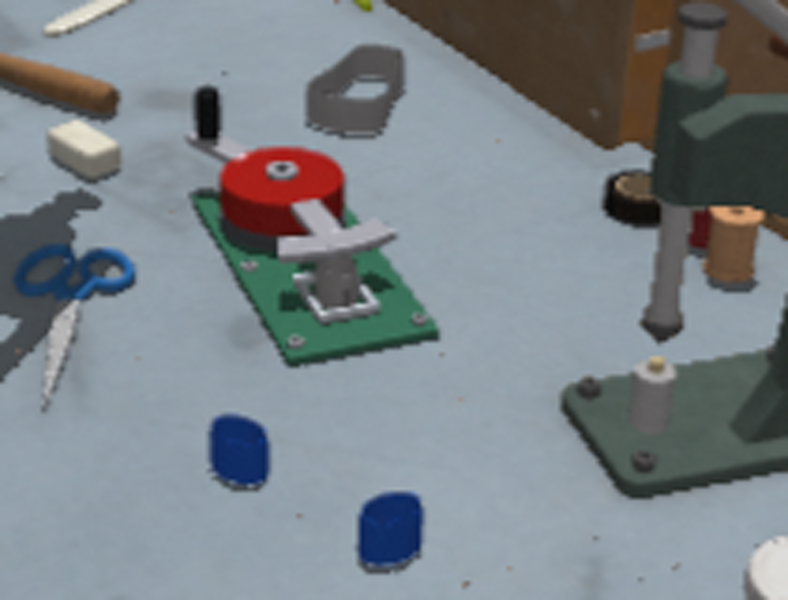

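The keeper at (338,240) stands over the die at (340,285), which sits in the nest. The bystanders in this view are undisturbed and the robot is clear, so I'm handing in.

```bash
python3 -c "
from station import *
print(hand_in())"
```

```text
the job is handed in; nothing more can be done
None
```

The steel die stands flat in the nest, the latch has dropped into its low notch with the keeper over the die, the robot touches nothing, and the job is handed in (about 16 s of robot time; no verdict was shown).

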